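# Unstack the polishing compound bars into their trays

### The arm

A 6-joint arm with a two-finger parallel gripper is mounted at the origin on the work surface. World frame = base frame: x ahead of the robot, y to its left, z up, the work surface at z = 0. Lengths are in m, angles in rad, forces in N, time in s.
With the tool pointing down it reaches from about 0.4 to 0.825 m from the base axis. Payload 7 kg.
Tool frame: the origin (TCP) lies midway between the tips of the shut fingers; the grasp point (between the pads) lies robot.pinch_z behind it (robot.pinch_z is the distance from the TCP to the grasp point, in m); z points along the fingers, y is the line along which they close (so a half turn about z gives the same grasp; the last joint's range is limited). The gripper opens to 85 mm and grips with 20 to 120 N. Pads are 22 mm wide; open, the fingers measure 114 mm over their backs; the gripper's body (76 mm by 85 mm) begins 54 mm behind the grasp point. The pads swing forward as they close: fully open they stand 13 mm farther back than shut.
Start: joints at [1.559, 0.359, 0.012, 0, -1.224, -0.288], TCP at [0.199, 0.645, 0.231] pointing down, gripper open.
Joint ranges: [-3.07, 3.07], [-1.43, 2.12], [-1.02, 1.25], [-3.03, 1.67], [-3.05, -0], [-3.03, 3.03]. Speed limits (rad/s): [2.39, 2.39, 3.01, 3.14, 3.14, 3.14].

### API

Orientations are given as a rotation vector (axis times angle).
In Python, from workcell import readout, camera, job, robot gives the robot as it stands.
- The arm moves only by the shell command python3 -m creep 'ROWS' [FORCE]. ROWS is text: rows parted by semicolons, each of 5 numbers parted by spaces: the closure, from 0 (fully open) to 1 (shut), then the shift along the tool's x, y, z in mm, then the turn about the tool's z in rad. In form: gripper tx ty tz yaw; .... A call has 1 to 8 rows; each row shifts and turns the commanded pose from where the row before left it, along the tool's axes as they then stand; what a row does not reach is not made up. A row lasts 1/12 s, in which the tool goes at most 41.7 mm and 7.16 degrees, less where a joint would pass 70% of its speed; a pose out of reach is approached as far as the arm can. A call with a gripper value outside its range is refused whole. The fingers move at their own pace and stop on an object; FORCE is the grip in N (left out, the last holds). Time passes only in rows, so rows that do not move let the fingers close. It gives the time, the measured TCP pose, the force, the opening and the grip force at its end, in the units of the state.
- readout.state(): the state, without advancing time (a new reading comes with each control period).
- camera(name): name is "scene" or "top" or "wrist"; returns a dict with "pixels" (480x640x3 uint8, red, green, blue), "fx", "fy", "cx", "cy" (pixels), "dist" ([k1, k2, p1, p2, k3] as OpenCV has them; the pictures are not rectified), "pose" (4x4, takes a point from camera to world coordinates). Camera axes: x right, y down, z forward; pixel columns grow to the right and rows downward; lengths in m; the calibration is good to about 2 mm. A picture is of the moment at which its call begins. There is no depth.
- job.hand_in(): hands the job in; it is judged then, once.
The state is a dict: "time": time; "joint_positions": joint angles; "joint_velocities": joint speeds; "effort": joint torques, N m; "position": TCP position; "tool_rot": TCP orientation; "contact_force": force on the tool from outside, world axes, zero at the start; "wrist_torque": the same for the moment, N m; "gripper_width": finger opening in m; "grasp_force": force on a finger pad.
Only numpy, scipy, OpenCV 4.12 (cv2) and the standard library are available. Lean on these libraries where they do the work, as an engineer would, in place of code of your own. Each camera call takes 0.05 s, during which the arm holds its last target. There are 200 camera calls.

### The job

Take the stack of polishing compound bars apart from the top down and lay each bar flat in the tray of its own colour, fully inside the rim. Set them down without dropping them, keep them level, never let a bar touch a tray of another colour (the grits must not mix), and leave the jar and the can where they stand.

Things in the scene. Friction and masses are not known exactly. Their poses are not given: they have to be found in the camera images.
- bar_red: red bar of solid polishing compound, 130 x 30 x 30 mm, about 0.2 kg, with a narrow 12 mm grey band round its middle. Origin at the centre of its underside; x along its length, y across it, z up; its two ends are alike. At the start it is in the lower layer of the stack: it lies on a thin dark wooden board (170 mm square), underside 10 mm above the bench, parallel to the other lower bar, centres 80 mm apart.
- tray_red: red shallow tray, the place of the red bar; fixed to the bench, 158 x 58 mm outside, inner floor 150 x 50 mm and 3 mm above the bench, rim 4 mm thick and 7 mm above the bench. Origin at the centre of its underside at bench height; x along its length, z up. It may lie at any angle; either way round is right for a bar.
- bar_green: green bar of solid polishing compound, 130 x 30 x 30 mm, about 0.2 kg, with a narrow 12 mm grey band round its middle. Origin at the centre of its underside; x along its length, y across it, z up; its two ends are alike. At the start it is in the lower layer of the stack: it lies on a thin dark wooden board (170 mm square), underside 10 mm above the bench, parallel to the other lower bar, centres 80 mm apart.
- tray_green: green shallow tray, the place of the green bar; fixed to the bench, 158 x 58 mm outside, inner floor 150 x 50 mm and 3 mm above the bench, rim 4 mm thick and 7 mm above the bench. Origin at the centre of its underside at bench height; x along its length, z up. It may lie at any angle; either way round is right for a bar.
- bar_blue: blue bar of solid polishing compound, 130 x 30 x 30 mm, about 0.2 kg, with a narrow 12 mm grey band round its middle. Origin at the centre of its underside; x along its length, y across it, z up; its two ends are alike. At the start it is in the upper layer of the stack: it lies across the two lower bars, underside 40 mm above the bench, parallel to the other upper bar, centres 80 mm apart.
- tray_blue: blue shallow tray, the place of the blue bar; fixed to the bench, 158 x 58 mm outside, inner floor 150 x 50 mm and 3 mm above the bench, rim 4 mm thick and 7 mm above the bench. Origin at the centre of its underside at bench height; x along its length, z up. It may lie at any angle; either way round is right for a bar.
- bar_white: white bar of solid polishing compound, 130 x 30 x 30 mm, about 0.2 kg, with a narrow 12 mm grey band round its middle. Origin at the centre of its underside; x along its length, y across it, z up; its two ends are alike. At the start it is in the upper layer of the stack: it lies across the two lower bars, underside 40 mm above the bench, parallel to the other upper bar, centres 80 mm apart.
- tray_white: white shallow tray, the place of the white bar; fixed to the bench, 158 x 58 mm outside, inner floor 150 x 50 mm and 3 mm above the bench, rim 4 mm thick and 7 mm above the bench. Origin at the centre of its underside at bench height; x along its length, z up. It may lie at any angle; either way round is right for a bar.
- jar: bystander: small amber jar with steel lid, 56 mm across, 65 mm tall, standing loose at the far side; origin at the centre of its underside. Leave it alone.
- can: bystander: small can with a yellow label, 54 mm across, 85 mm tall, standing loose at the far side; origin at the centre of its underside. Leave it alone.
Mind the look-alikes: they are no part of the job. Several things have the shape of the tray_green; the one meant has the colours described above.

How it is judged:
By the outcome, as a careful person would: the job done as asked, in the order asked, and still so for the second after the job is handed in, with the robot touching nothing.
It also fails if it takes over 106 s, if anything falls off the work surface, if the arm or the gripper's body presses on something with over 40 N, if the wrist force passes 120 N, or if a joint passes its speed limit or range.

## Working session

There is one attempt and no reset: what is moved stays moved. The work goes in short steps, Python scripts to look and compute and a shell command to move; the robot and the scene stay as the last step left them, time stands still between calls to the robot, and variables do not carry over. Pictures are saved under pics/ and viewed, at most 14 in all, crops included, and the job is handed in when it is done.

```bash
ls; mkdir -p pics; python3 - <<'E'
from workcell import readout,camera,job,robot
import cv2,numpy as np
print(robot.pinch_z, readout.state())
for n in("scene","top","wrist"):
    c=camera(n); cv2.imwrite(f"pics/{n}0.png",c["pixels"][:,:,::-1]); print(n,c["fx"],c["fy"],c["cx"],c["cy"],c["dist"],np.round(c["pose"],3).tolist())
    np.savez(f"{n}0.npz",**{k:np.array(v) for k,v in c.items()})
E
```

```text
pics
0.0187 {'time': 0.0, 'joint_positions': array([ 1.55911477e+00,  3.59362596e-01,  1.10439412e-02, -3.31776589e-04,
       -1.22410786e+00, -2.88099130e-01]), 'joint_velocities': array([-0.00050588,  0.00110971,  0.00203836, -0.001771  ,  0.00142706,
        0.00078586]), 'effort': array([ 2.17392779e-03, -5.83325994e+01,  2.93413085e+01,  6.93650365e+00,
       -6.05894122e-03, -2.56163304e-05]), 'position': array([0.1992247 , 0.64441561, 0.23037621]), 'tool_rot': array([ 3.10470189e+00, -4.69060971e-01, -1.32475132e-04]), 'contact_force': array([-1.15292752,  0.5520477 , -0.12671533]), 'wrist_torque': array([ 0.03567579, -0.00375039,  0.01671899]), 'grasp_force': 0.0, 'gripper_width': 0.08551342409812704}
scene 620.6282670520953 620.6282670520953 312.64462453922135 227.22552895526823 [-0.07343387  0.          0.          0.          0.        ] [[-0.74, 0.436, -0.513, 1.194], [0.673, 0.504, -0.542, 0.622], [0.022, -0.746, -0.666, 0.836], [0.0, 0.0, 0.0, 1.0]]
top 518.8871090419195 518.8871090419195 318.85385970123286 229.5942234241789 [-0.10549837  0.          0.          0.          0.        ] [[-0.004, -0.991, 0.13, 0.439], [-1.0, 0.001, -0.027, 0.006], [0.027, -0.13, -0.991, 1.093], [0.0, 0.0, 0.0, 1.0]]
wrist 384.13545113405195 384.13545113405195 322.2729622813576 236.88651217432542 [-0.05183563  0.          0.          0.          0.        ] [[-0.295, -0.905, -0.305, 0.278], [-0.956, 0.28, 0.092, 0.62], [0.002, 0.319, -0.948, 0.373], [0.0, 0.0, 0.0, 1.0]]
```

View pics/top0.png

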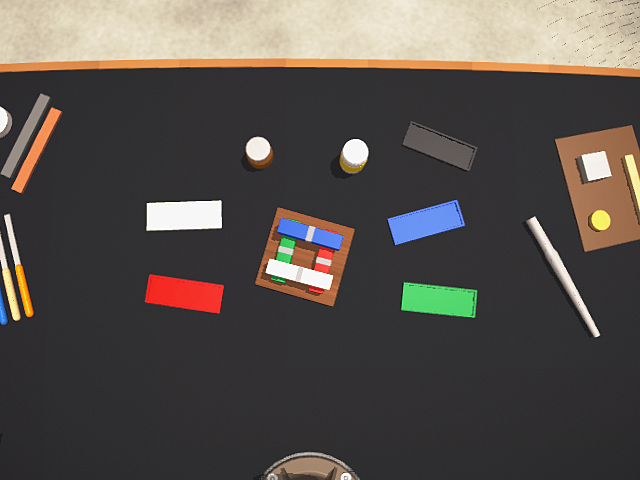

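View pics/scene0.png

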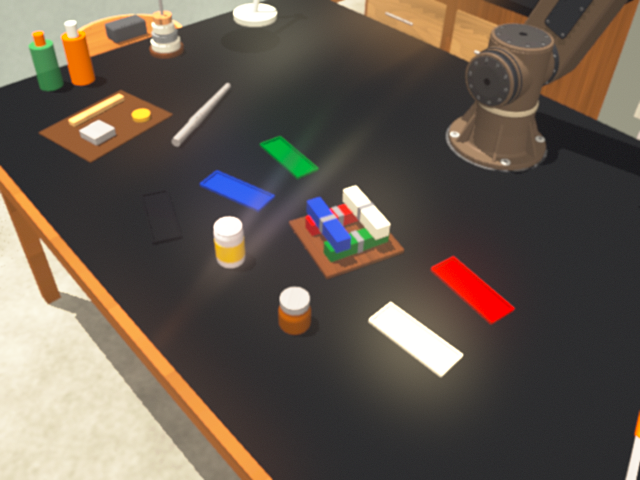

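The top view shows the stack at about (305,257). The blue bar is at (310,234), white at (299,275), green at (286,250) and red at (323,262).

| Candidate | Pixel | Verdict |
|---|---|---|
| green tray | (439,300) | chosen |
| blue tray | (426,222) | chosen |
| white tray | (184,215) | chosen |
| red tray | (184,294) | chosen |
| dark grey tray | (439,145) | look-alike, left alone |
| grey and orange sticks at left, things on the right-hand board | – | not part of the job |

The jar (258,152) and can (354,155) are at the far side.

```bash
cat > h.py <<'E'
import cv2,numpy as np
def load(n): return dict(np.load(n+".npz"))
def K(c): return np.array([[c["fx"],0,c["cx"]],[0,c["fy"],c["cy"]],[0,0,1]],float)
def rays(c,p):
    u=cv2.undistortPoints(np.array(p,float).reshape(-1,1,2),K(c),np.array(c["dist"],float)).reshape(-1,2)
    d=np.c_[u,np.ones(len(u))]@c["pose"][:3,:3].T
    return c["pose"][:3,3],d
def plane(c,p,z):
    o,d=rays(c,p); return o+d*((z-o[2])/d[:,2])[:,None]
def cross(a,p,b,q):
    o1,d1=rays(a,[p]);o2,d2=rays(b,[q]);d1=d1[0];d2=d2[0]
    s=np.linalg.lstsq(np.c_[d1,-d2],o2-o1,rcond=None)[0]
    x,y=o1+s[0]*d1,o2+s[1]*d2
    return (x+y)/2,np.linalg.norm(x-y)
def mask(c,col):
    h,s,v=cv2.split(cv2.cvtColor(np.ascontiguousarray(c["pixels"]),cv2.COLOR_RGB2HSV).astype(int))
    m={"red":((h<6)|(h>172))&(s>170)&(v>90),"green":(abs(h-65)<15)&(s>130)&(v>60),
       "blue":(abs(h-111)<10)&(s>110)&(v>90),"white":(s<40)&(v>215)}[col]
    return m.astype(np.uint8)
def blobs(m,amin=60):
    n,l,st,ce=cv2.connectedComponentsWithStats(m)
    return [(st[i],ce[i],l==i) for i in range(1,n) if st[i][4]>=amin]
def rect(pts): # world xy -> centre, long-axis yaw, sizes
    (c,(w,h),a)=cv2.minAreaRect(np.float32(pts[:,:2])*1000)
    a=np.radians(a)+(0 if w>h else np.pi/2)
    return np.array(c)/1000,(a+np.pi/2)%np.pi-np.pi/2,max(w,h),min(w,h)
def contour(m):
    cs=cv2.findContours(m.astype(np.uint8),cv2.RETR_EXTERNAL,cv2.CHAIN_APPROX_NONE)[0]
    return max(cs,key=cv2.contourArea).reshape(-1,2)
E
python3 - <<'E'
from h import *
for n in("top0","scene0"):
    c=load(n)
    for col in("red","green","blue","white"):
        for st,ce,l in blobs(mask(c,col)):
            p=plane(c,contour(l),.007)
            cc,a,L,W=rect(p)
            if 0.2<cc[0]<.9 and abs(cc[1])<.5: print(n,col,st,np.round(ce,1),"z=7mm:",np.round(cc,4),round(a,3),round(L),round(W))
t=load("top0");s=load("scene0")
for n,c,b in(("t",t,(250,200,360,310)),("s",s,(290,180,410,275))):
    im=c["pixels"][b[1]:b[3],b[0]:b[2],::-1]; cv2.imwrite(f"pics/stack_{n}.png",cv2.resize(im,None,fx=5,fy=5,interpolation=cv2.INTER_CUBIC))
E
```

```text
top0 red [317 246  17  14 158] [325.2 252.6] z=7mm: [ 0.5328 -0.0368] 1.29 31 23
top0 red [314 263  16  11 114] [321.3 267.7] z=7mm: [ 0.5014 -0.0284] 1.302 32 16
top0 red [ 145  274   79   40 2193] [184.1 293.4] z=7mm: [0.4481 0.2582] 1.426 160 60
top0 red [309 286  15   8  79] [315.8 289.5] z=7mm: [ 0.4562 -0.0168] 1.323 30 11
top0 green [280 235  17  14 159] [287.6 241.7] z=7mm: [0.5561 0.0423] 1.29 31 22
top0 green [276 252  16  11 124] [283.6 257.2] z=7mm: [0.5237 0.0506] 1.303 31 17
top0 green [271 275  15   8  64] [278.  278.9] z=7mm: [0.4782 0.0618] 1.292 30 9
top0 green [ 401  282   76   36 2097] [438.7 299.7] z=7mm: [ 0.4328 -0.2755] 1.461 159 60
top0 blue [ 387  200   78   45 2038] [425.7 221.8] z=7mm: [ 0.5991 -0.2529] -1.306 160 60
top0 blue [277 218  32  23 453] [292.5 228.8] z=7mm: [0.5838 0.0324] 1.289 61 33
top0 blue [311 228  32  22 444] [326.8 238.8] z=7mm: [ 0.5624 -0.0401] 1.282 61 33
top0 white [246 137  24  23 427] [257.7 148.1] z=7mm: [0.7597 0.1082] 1.571 50 49
top0 white [343 139  25  26 490] [355.3 151.1] z=7mm: [ 0.7536 -0.1036] 0.767 54 52
top0 white [ 14
[... 830 characters left out ...]
1 33 17
scene0 green [324 241  20  20 157] [330.8 251.5] z=7mm: [0.5714 0.0184] 1.259 52 31
scene0 blue [ 199  170   76   41 1501] [236.4 189.7] z=7mm: [ 0.5984 -0.251 ] -1.299 166 69
scene0 blue [307 197  24  29 408] [317.2 208.3] z=7mm: [ 0.5114 -0.0847] 1.34 81 50
scene0 blue [323 219  28  34 620] [336.3 235.1] z=7mm: [ 0.5354 -0.0056] 1.248 91 45
scene0 white [344 186  46  44 719] [366.1 207.3] z=7mm: [ 0.4288 -0.0292] 1.305 143 35
scene0 white [214 217  28  29 598] [226.8 229.4] z=7mm: [ 0.6912 -0.1564] 0.919 84 54
scene0 white [280 287  29  23 515] [294.1 298.2] z=7mm: [0.7082 0.0651] 0.852 52 50
scene0 white [ 369  302   94   73 2672] [415.8 338.1] z=7mm: [0.613  0.2649] -1.541 159 61
```

View pics/stack_t.png

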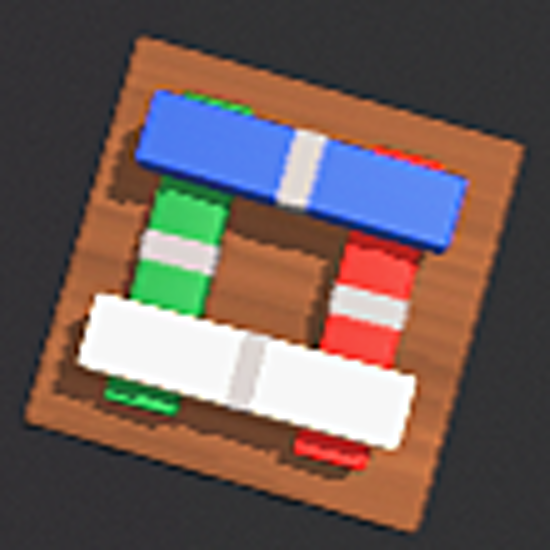

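View pics/stack_s.png

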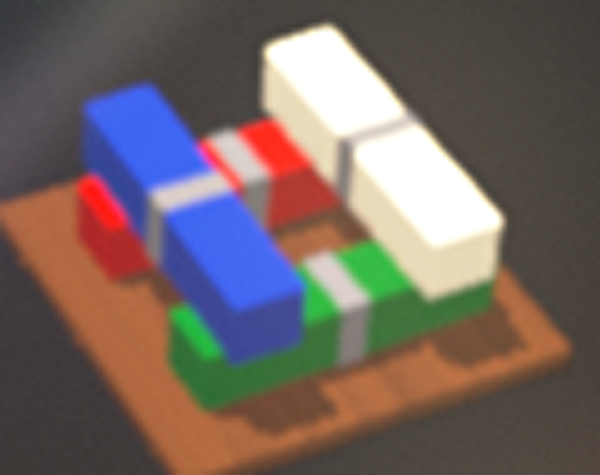

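The crops show all four bars with their grey bands. Band-top centres are listed as top / scene pixels:
- **blue:** (310.4,233.2) / (328,218.4)
- **white:** (299.6,274) / (365.6,206)
- **green:** (285.6,250.6) / (357.6,235.6)
- **red:** (323.6,261.4) / (338,211.6)

Next I intersect the rays from both views.

```bash
python3 - <<'E'
from h import *
t=load("top0");s=load("scene0")
P=dict(blue=((310.2,233.2),(328,218.4)),white=((299.6,274),(365.6,206)),green=((285.6,250.4),(357.6,235.6)),red=((323.6,261.2),(338,211.6)),
 Tred=((184.1,293.4),(472.4,289.4)),Tgreen=((438.7,299.7),(288.4,156.4)),Tblue=((425.7,221.8),(236.4,189.7)),Twhite=((183.7,215.1),(415.8,338.1)))
for k,(a,b) in P.items():
    x,e=cross(t,a,s,b); z={"blue":.07,"white":.07,"green":.04,"red":.04}.get(k,.005)
    print(k,"cross",np.round(x,4),"gap",round(e,4),"top@z",np.round(plane(t,[a],z)[0],4))
# long axis of upper bars from their blobs at z=.07
m=mask(t,"white"); w=[l for st,ce,l in blobs(m) if abs(ce[0]-299)<4 and abs(ce[1]-274)<4][0]
print("white bar",rect(plane(t,contour(w),.07)))
bl=sum(l.astype(np.uint8) for st,ce,l in blobs(mask(t,"blue")) if ce[0]<340)
pts=np.vstack([contour(l) for st,ce,l in blobs(mask(t,"blue")) if ce[0]<340])
print("blue bar",rect(plane(t,pts,.07)))
R=cv2.Rodrigues(np.array([3.1047,-.46906,0]))[0]; print(R.round(3))
E
```

```text
blue cross [ 0.5656 -0.0034  0.0685] gap 0.003 top@z [ 0.5664 -0.0046  0.07  ]
white cross [0.4848 0.0175 0.0681] gap 0.0027 top@z [0.4856 0.0164 0.07  ]
green cross [0.5339 0.0465 0.0399] gap 0.0033 top@z [0.535  0.0452 0.04  ]
red cross [ 0.5117 -0.0306  0.0381] gap 0.004 top@z [ 0.5128 -0.032   0.04  ]
Tred cross [0.4469 0.2607 0.0015] gap 0.0044 top@z [0.4482 0.2581 0.005 ]
Tgreen cross [ 0.4321 -0.2746  0.0043] gap 0.0031 top@z [ 0.4331 -0.2756  0.005 ]
Tblue cross [ 0.5982 -0.2516  0.0057] gap 0.0018 top@z [ 0.5989 -0.2525  0.005 ]
Twhite cross [0.6124 0.2656 0.0033] gap 0.0044 top@z [0.6134 0.2634 0.005 ]
white bar (array([0.48627881, 0.01764425]), np.float64(1.30465811694779), 130.0712890625, 29.414531707763672)
blue bar (array([0.50136649, 0.2813663 ]), np.float64(-1.3475646048756795), 707.26611328125, 85.63520050048828)
[[ 0.955 -0.295 -0.   ]
 [-0.295 -0.955 -0.002]
 [ 0.     0.002 -1.   ]]
```

Heights from the two views agree with the text: upper bars about 69 mm, lower about 39 mm, trays about 4 mm. The stack axis is about 1.30 rad. I'll go above the blue bar and look closer from the wrist.

```bash
python3 -m creep '0 22.5 21.3 1.7 0;0 22.5 21.3 1.7 0;0 22.5 21.3 1.7 0;0 22.5 21.3 1.7 0;0 22.5 21.3 1.7 0;0 22.5 21.3 1.7 0;0 22.5 21.3 1.7 0;0 22.5 21.3 1.7 0' 60
python3 -m creep '0 22.5 21.3 1.7 0;0 22.5 21.3 1.7 0;0 22.5 21.3 1.7 0;0 22.5 21.3 1.7 0;0 22.5 21.3 1.7 0;0 22.5 21.3 1.7 0;0 22.5 21.3 1.7 0;0 22.5 21.3 1.7 0'
python3 -m creep '0 22.5 21.3 1.7 0;0 22.5 21.3 1.7 0;0 22.5 21.3 1.7 0;0 22.5 21.3 1.7 0;0 22.5 21.3 1.7 0;0 22.5 21.3 1.7 0;0 22.5 21.3 1.7 0;0 22.5 21.3 1.7 0'
python3 -m creep '0 0 0 0 .118;0 0 0 0 .118;0 0 0 0 .118;0 0 0 0 .118;0 0 0 0 .118;0 0 0 0 .118;0 0 0 0 .118;0 0 0 0 .118'
python3 -m creep '0 0 0 0 .118;0 0 0 0 .118;0 0 0 0 .118;0 0 0 0 .118;0 0 0 0 .118;0 0 0 0 0;0 0 0 0 0;0 0 0 0 0'
cat >> h.py <<'E'
def goto(x,y,yaw=None):  # world xy target and tool-x world angle -> shifts in mm, turn
    from workcell import readout
    s=readout.state(); R=cv2.Rodrigues(np.array(s["tool_rot"]))[0]
    a=np.arctan2(R[1,0],R[0,0]); d=np.array([x,y])-s["position"][:2]
    print("to go: tx %.1f ty %.1f mm"%(1e3*(R[0,0]*d[0]+R[1,0]*d[1]),1e3*(R[0,1]*d[0]+R[1,1]*d[1])),"ang",round(a,3),
      "" if yaw is None else "turn %.3f"%(-((yaw-a+np.pi)%(2*np.pi)-np.pi)), "z %.4f"%s["position"][2],"tilt",np.round(R[:2,2],4))
def snap(n,tag):
    from workcell import camera
    c=camera(n); np.savez(n+tag+".npz",**{k:np.array(v) for k,v in c.items()}); cv2.imwrite(f"pics/{n}{tag}.png",np.ascontiguousarray(c["pixels"][:,:,::-1])); return c
E
python3 - <<'E'
from h import *
goto(.5635,-.0035,-1.837); snap("wrist","1")
from workcell import readout; print(readout.state()["joint_positions"].round(3))
E
```

```text
time: 0.82
position: [0.3214, 0.4273, 0.2175]
tool_rot: [3.106, -0.469, -0.0]
contact_force: [0.7, 0.8, -0.3]
gripper_width: 0.0853
grasp_force: 0.0
time: 1.48
position: [0.443, 0.2115, 0.2041]
tool_rot: [-3.106, 0.469, -0.0]
contact_force: [-0.0, 0.4, 0.0]
gripper_width: 0.0852
grasp_force: 0.0
time: 2.15
position: [0.5647, -0.0045, 0.1903]
tool_rot: [-3.106, 0.469, 0.0]
contact_force: [-0.1, 1.2, 0.4]
gripper_width: 0.0855
grasp_force: 0.0
time: 2.82
position: [0.5641, -0.0031, 0.1903]
tool_rot: [2.548, -1.838, -0.001]
contact_force: [-0.3, -0.9, -0.1]
gripper_width: 0.0854
grasp_force: 0.0
time: 3.48
position: [0.5642, -0.003, 0.1904]
tool_rot: [1.916, -2.49, -0.0]
contact_force: [-0.8, -0.2, 0.2]
gripper_width: 0.0859
grasp_force: 0.0
to go: tx 0.7 ty 0.6 mm ang -1.83 turn 0.007 z 0.1904 tilt [-0.0002 -0.    ]
[ 0.341  0.209 -0.295 -0.    -1.068 -0.601]
```

View pics/wrist1.png

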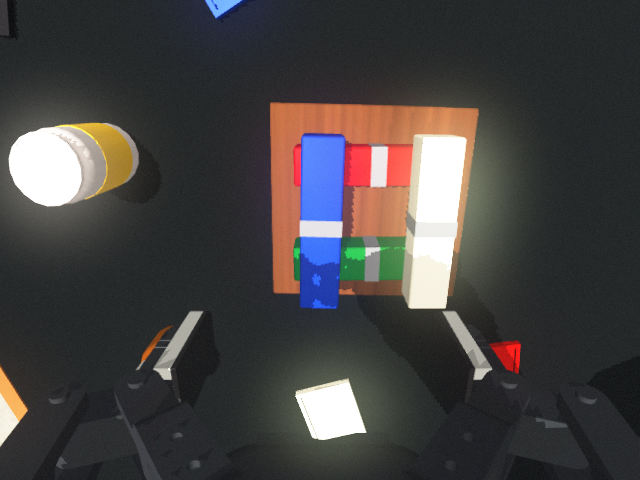

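The wrist view shows the blue bar from (302,134) to (345,135) and (300,307) to (340,307), band at (321,229). White's band is at (431,228), the can is at the left, and part of the white tray shows at the bottom. I'll cast these onto planes, with two-view heights from top and wrist.

```bash
python3 - <<'E'
from h import *
w=load("wrist1");t=load("top0")
def edge(row,col,ref): pass
P=dict(blue=((321.3,229),(310.2,233.2),.07),white=((431.8,228),(299.6,274),.07),green=((372,259.5),(285.6,250.4),.04),red=((379,166),(323.6,261.2),.04))
for k,(a,b,z) in P.items(): print(k,plane(w,[a],z)[0].round(4),[v.round(4) for v in cross(w,a,t,b)])
print("blue corners", plane(w,[(302,134),(345,135),(340,307),(300,307)],.07).round(4).tolist(), plane(w,[(302,134),(345,135),(340,307),(300,307)],.07).mean(0))
print("white corners",plane(w,[(414,136),(464,137),(447,307),(403,306)],.07).round(4).tolist(), plane(w,[(414,136),(464,137),(447,307),(403,306)],.07).mean(0))
E
```

```text
blue [ 0.5649 -0.0029  0.07  ] [array([ 0.565 , -0.0046,  0.076 ]), np.float64(0.0013)]
white [0.4877 0.0167 0.07  ] [array([0.4865, 0.017 , 0.0678]), np.float64(0.0018)]
green [0.5338 0.0422 0.04  ] [array([0.5345, 0.0451, 0.034 ]), np.float64(0.002)]
red [ 0.512  -0.0312  0.04  ] [array([ 0.5125, -0.0319,  0.0441]), np.float64(0.0001)]
blue corners [[0.5603, -0.0703, 0.07], [0.5328, -0.0623, 0.07], [0.5671, 0.0618, 0.07], [0.5969, 0.0539, 0.07]] [ 0.56427957 -0.00424255  0.07      ]
white corners [[0.4882, -0.0501, 0.07], [0.4556, -0.0411, 0.07], [0.4867, 0.0834, 0.07], [0.5198, 0.0735, 0.07]] [0.48758016 0.01643339 0.07      ]
```

The blue bar centre is about (0.5645, -0.004), which is where the tool stands. I'll descend with partly closed fingers and grip.

```bash
python3 -m creep '.35 0 0 20 0;.35 0 0 20 0;.35 0 0 20 0;.35 0 0 20 0;.35 0 0 20 0;.35 0 0 20 0;.35 0 0 14 0;.35 0 0 10 0' 60
python3 -m creep '.35 0 0 0 0;1 0 0 0 0;1 0 0 0 0;1 0 0 0 0;1 0 0 0 0;1 0 0 0 0;1 0 0 0 0;1 0 0 0 0' 60
python3 - <<'E'
from h import *
goto(.5645,-.004,-1.837)
E
```

```text
time: 4.2
position: [0.5636, -0.0032, 0.0449]
tool_rot: [1.912, -2.49, -0.001]
contact_force: [-0.7, 0.2, -0.2]
gripper_width: 0.0557
grasp_force: 0.0
time: 4.87
position: [0.5652, -0.0028, 0.0478]
tool_rot: [-1.91, 2.491, -0.002]
contact_force: [-0.1, 1.2, 7.5]
gripper_width: 0.0287
grasp_force: 60.8
to go: tx 1.4 ty 0.3 mm ang -1.833 turn 0.004 z 0.0478 tilt [0.0022 0.0004]
```

Gripped at 28.7 mm with 61 N. Now I'll lift, carry to the blue tray, and turn.

```bash
python3 -m creep '1 0 0 -3 0;1 0 0 -6 0;1 0 0 -12 0;1 0 0 -20 0;1 0 0 -24 0;1 0 0 -20 0;1 0 0 -14 0;1 0 0 -6 0'
python3 -m creep '1 8 -3.3 0 0;1 16 -6.7 0 0;1 24 -10 0 0;1 30 -12.5 0 0;1 34 -14.1 0 0;1 34 -14.1 0 0;1 30 -12.5 0 0;1 24 -10 0 0'
python3 -m creep '1 18 -7.4 0 0;1 9 -3.8 0 0;1 3 -1.2 0 -.05;1 0 0 0 -.1;1 0 0 0 -.12;1 0 0 0 -.12;1 0 0 0 -.1;1 0 0 0 -.04'
python3 -m creep '1 0 0 0 0;1 0 0 0 0;1 0 0 0 0'
python3 - <<'E'
from h import *
goto(.5985,-.2522,-1.304); snap("wrist","2");snap("scene","2")
E
```

```text
time: 5.53
position: [0.5651, -0.0029, 0.1541]
tool_rot: [-1.909, 2.491, -0.002]
contact_force: [-0.2, 1.0, -1.6]
gripper_width: 0.0291
grasp_force: 59.8
time: 6.2
position: [0.5916, -0.2204, 0.1499]
tool_rot: [1.909, -2.493, -0.003]
contact_force: [1.1, 0.2, -1.5]
gripper_width: 0.0285
grasp_force: 59.8
time: 6.87
position: [0.596, -0.2497, 0.1502]
tool_rot: [2.502, -1.898, -0.003]
contact_force: [0.5, -0.0, -2.0]
gripper_width: 0.0286
grasp_force: 59.9
time: 7.12
position: [0.5965, -0.2498, 0.1509]
tool_rot: [2.496, -1.908, -0.001]
contact_force: [-0.2, -0.2, -2.0]
gripper_width: 0.0288
grasp_force: 59.9
to go: tx 2.8 ty -1.3 mm ang -1.305 turn -0.001 z 0.1509 tilt [-0.001   0.0002]
```

View pics/wrist2.png

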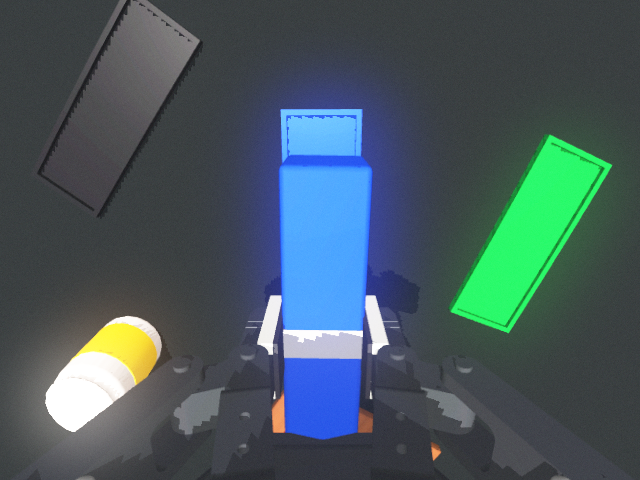

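The bar hangs level above the blue tray, whose far end shows at (321,110). The can is at lower left, clear. Green and the dark look-alike are well away. A quick check of the bar's offset along the grip follows.

```bash
python3 - <<'E'
from h import *
w=load("wrist2"); R=cv2.Rodrigues(np.array([2.496,-1.908,-.001]))[0]; p=np.array([.5965,-.2498,.1509])
for n,q,z in(("far end top",(325,162),.173),("band top centre",(323,342),.173),("tray far rim",(321,110),.007),("tray rim corners L",(281,110),.007),("R",(362,110),.007)):
    print(n,((plane(w,[q],z)[0]-p)@R*1000).round(1))
E
```

```text
far end top [ 66.3   1.  -22.1]
band top centre [  0.9   0.4 -22.1]
tray far rim [ 81.2  -0.6 143.9]
tray rim corners L [ 81.3 -29.2 143.8]
R [ 81.3  28.6 143.9]
```

```bash
python3 -m creep '1 1.5 -.8 10 0;1 0 0 22 0;1 0 0 28 0;1 0 0 28 0;1 0 0 24 0;1 0 0 14 0;1 0 0 7 0;1 0 0 3 0'
python3 -m creep '1 0 0 0 0;1 0 0 .8 0;1 0 0 .8 0;1 0 0 .8 0;1 0 0 .8 0'
```

```text
time: 7.88
position: [0.5971, -0.2511, 0.0136]
tool_rot: [2.496, -1.906, -0.004]
contact_force: [0.5, -0.0, -1.8]
gripper_width: 0.0288
grasp_force: 59.8
time: 8.3
position: [0.5985, -0.2512, 0.0132]
tool_rot: [-2.497, 1.906, -0.002]
contact_force: [-0.6, -0.5, -1.6]
gripper_width: 0.0289
grasp_force: 59.8
```

```bash
python3 -m creep '1 0 0 .6 0;1 0 0 .6 0;1 0 0 .5 0;1 0 0 0 0'; python3 -m creep '1 0 0 .5 0;1 0 0 .5 0;1 0 0 0 0'
```

```text
time: 8.63
position: [0.5981, -0.2512, 0.0108]
tool_rot: [-2.497, 1.906, -0.0]
contact_force: [-0.6, 0.4, 0.1]
gripper_width: 0.0289
grasp_force: 60.0
time: 8.88
position: [0.5981, -0.2512, 0.0108]
tool_rot: [2.498, -1.906, 0.001]
contact_force: [-4.0, 1.8, 9.0]
gripper_width: 0.0287
grasp_force: 61.2
```

Contact felt at z = 0.0108 with the bar seated. Release, rise, and go above the white bar.

```bash
python3 -m creep '.35 0 0 0 0;.35 0 0 0 0;.35 0 0 0 0;.35 0 0 0 0;.35 0 0 0 0;.35 0 0 -4 0;.35 0 0 -12 0;.35 0 0 -24 0'
python3 -m creep '.35 0 0 -35 0;.35 0 0 -40 0;.35 0 0 -35 0;.35 0 0 -20 0;.35 0 0 -10 0;.35 -15 1.9 0 0;.35 -30 3.8 0 0;.35 -38 4.8 0 0'
python3 -m creep '.35 -38 4.8 0 0;.35 -38 4.8 0 0;.35 -38 4.8 0 0;.35 -38 4.8 0 0;.35 -33 4.2 0 0;.35 -20 2.7 0 0;.35 0 0 0 .1;.35 0 0 0 .12'
python3 -m creep '.35 0 0 0 .12;.35 0 0 0 .12;.35 0 0 0 .07;.35 0 0 0 0;.35 0 0 0 0'
python3 - <<'E'
from h import *
goto(.4872,.0168,-1.84); snap("wrist","3"); t=snap("top","3")
for st,ce,l in blobs(mask(t,"blue")):
    if ce[0]>380: print("blue",st,ce,[np.round(v,4) for v in rect(plane(t,contour(l),.007))])
w=load("wrist3"); b=[x for x in blobs(mask(w,"white"),300)]
for st,ce,l in b: print(st,ce.round(1))
E
```

```text
time: 9.55
position: [0.5961, -0.2509, 0.048]
tool_rot: [2.495, -1.905, -0.007]
contact_force: [0.4, 0.9, -0.3]
gripper_width: 0.0555
grasp_force: 0.0
time: 10.22
position: [0.5649, -0.1739, 0.1884]
tool_rot: [2.494, -1.909, -0.002]
contact_force: [1.6, 1.2, -0.4]
gripper_width: 0.0555
grasp_force: 0.0
time: 10.88
position: [0.4852, 0.0183, 0.1891]
tool_rot: [2.271, -2.17, -0.001]
contact_force: [-0.1, -0.6, 0.2]
gripper_width: 0.0556
grasp_force: 0.0
time: 11.3
position: [0.4859, 0.017, 0.189]
tool_rot: [1.914, -2.49, -0.001]
contact_force: [0.6, 0.6, -0.6]
gripper_width: 0.0556
grasp_force: 0.0
to go: tx -0.2 ty -1.3 mm ang -1.831 turn 0.009 z 0.1890 tilt [-0.0012 -0.0003]
blue [ 387  200   78   45 1900] [426.02894737 221.72473684] [array([ 0.5991, -0.2529]), np.float64(-1.3064), np.float64(160.3091), np.float64(60.4048)]
[ 302  135   45  176 7382] [323.4 220.5]
[264 147  17  42 655] [271.9 167.3]
[266 249  16  34 495] [273.7 265.3]
[213 301  34  60 643] [230.3 327.7]
[  40  361   54   51 1751] [ 64.6 386.6]
[ 239  380   54   64 2099] [262.3 410.5]
```

View pics/wrist3.png

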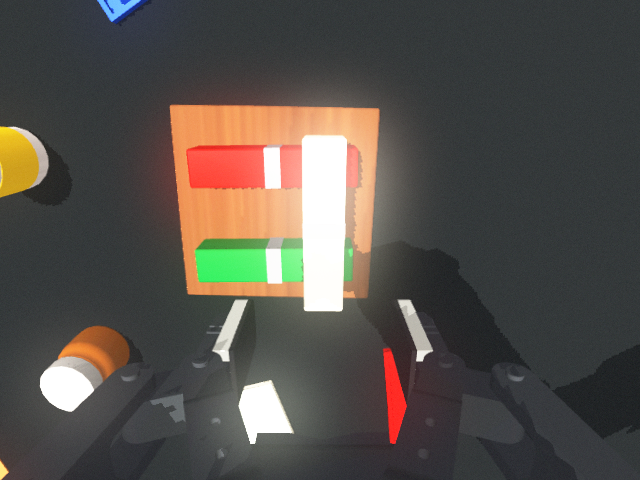

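View pics/top3.png

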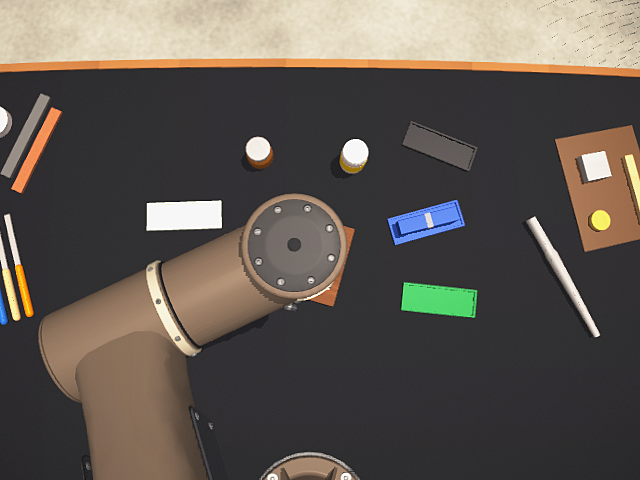

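Blue lies inside its tray, band at (429,220) in the top view. White is centred between the fingers at (323,221). Descend and grip.

```bash
python3 -m creep '.35 0 -1 20 .006;.35 0 0 20 0;.35 0 0 20 0;.35 0 0 20 0;.35 0 0 20 0;.35 0 0 20 0;.35 0 0 14 0;.35 0 0 8.5 0' 60
python3 -m creep '.35 0 0 0 0;1 0 0 0 0;1 0 0 0 0;1 0 0 0 0;1 0 0 0 0;1 0 0 0 0;1 0 0 0 0;1 0 0 0 0' 60
python3 -m creep '1 0 0 -3 0;1 0 0 -6 0;1 0 0 -12 0;1 0 0 -20 0;1 0 0 -24 0;1 0 0 -20 0;1 0 0 -14 0;1 0 0 -6 0'
python3 - <<'E'
from h import *
goto(.6128,.2648,-1.543)
E
```

```text
time: 12.07
position: [0.4866, 0.0163, 0.0454]
tool_rot: [1.904, -2.496, -0.001]
contact_force: [-0.0, 0.0, -0.1]
gripper_width: 0.0555
grasp_force: 0.0
time: 12.73
position: [0.4884, 0.017, 0.0482]
tool_rot: [-1.903, 2.497, -0.001]
contact_force: [-1.9, 0.9, 7.0]
gripper_width: 0.0287
grasp_force: 60.5
time: 13.4
position: [0.4885, 0.017, 0.1547]
tool_rot: [-1.902, 2.496, -0.002]
contact_force: [0.5, 0.9, -1.2]
gripper_width: 0.0289
grasp_force: 59.5
to go: tx -271.9 ty -54.0 mm ang -1.84 turn -0.297 z 0.1547 tilt [0.0033 0.0012]
```

```bash
python3 -m creep '1 -8 -1.6 0 0;1 -16 -3.2 0 0;1 -24 -4.8 0 0;1 -32 -6.3 0 0;1 -36 -7.1 0 0;1 -36 -7.1 0 0;1 -36 -7.1 0 0;1 -32 -6.3 0 0'
python3 -m creep '1 -24 -4.8 0 0;1 -16 -3.2 0 0;1 -9 -1.8 0 0;1 -3 -.7 0 -.03;1 0 0 0 -.08;1 0 0 0 -.1;1 0 0 0 -.07;1 0 0 0 -.017'
python3 -m creep '1 0 0 0 0;1 0 0 0 0;1 0 0 0 0'
python3 - <<'E'
from h import *
from workcell import readout
goto(.6128,.2648,-1.543); w=snap("wrist","4"); s=readout.state(); R=cv2.Rodrigues(s["tool_rot"])[0]
for z in (.007,.175):
  for st,ce,l in blobs(mask(w,"white"),400): 
    q=contour(l)
    print(z,st,ce.round(), ((plane(w,[q[q[:,1].argmin()],q[q[:,0].argmin()],q[q[:,0].argmax()]],z)-s["position"])@R*1000).round(0).tolist())
E
```

```text
time: 14.07
position: [0.5884, 0.2201, 0.15]
tool_rot: [1.903, -2.497, -0.0]
contact_force: [0.7, -0.8, -1.4]
gripper_width: 0.029
grasp_force: 59.5
time: 14.73
position: [0.6114, 0.2646, 0.1506]
tool_rot: [2.254, -2.185, -0.001]
contact_force: [-0.0, -0.2, -1.7]
gripper_width: 0.0291
grasp_force: 59.4
time: 14.98
position: [0.6119, 0.2645, 0.1518]
tool_rot: [2.25, -2.192, -0.0]
contact_force: [0.1, -0.7, -1.5]
gripper_width: 0.0288
grasp_force: 59.4
to go: tx -0.2 ty -0.9 mm ang -1.545 turn -0.002 z 0.1518 tilt [-0.0004 -0.0003]
0.007 [ 281  113   80   49 3451] [321. 135.] [[79.0, -29.0, 145.0], [79.0, -29.0, 145.0], [48.0, 28.0, 145.0]]
0.007 [  278   170    89   162 13335] [322. 248.] [[38.0, -31.0, 145.0], [38.0, -33.0, 145.0], [22.0, 34.0, 145.0]]
0.175 [ 281  113   80   49 3451] [321. 135.] [[81.0, -12.0, -23.0], [81.0, -12.0, -23.0], [68.0, 12.0, -23.0]]
0.175 [  278   170    89   162 13335] [322. 248.] [[64.0, -13.0, -23.0], [64.0, -14.0, -23.0], [57.0, 14.0, -23.0]]
```

View pics/wrist4.png

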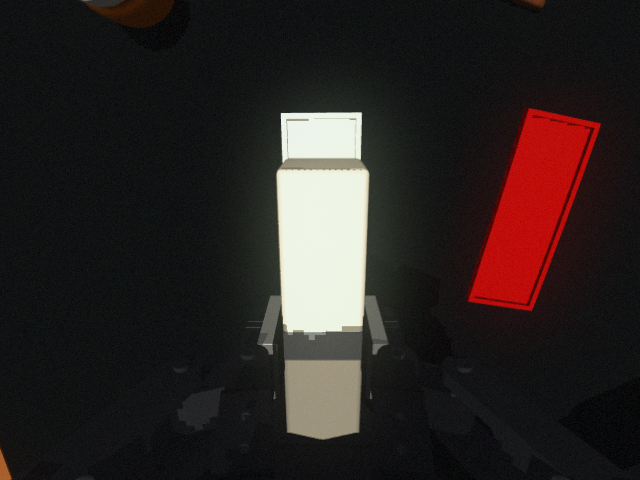

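White hangs centred over the white tray (far end at (321,113)); the red tray is clear at the right. Lowering.

```bash
python3 -m creep '1 0 -.5 10 0;1 0 0 22 0;1 0 0 28 0;1 0 0 28 0;1 0 0 24 0;1 0 0 14 0;1 0 0 7 0;1 0 0 3 0'
python3 -m creep '1 0 0 .6 0;1 0 0 .6 0;1 0 0 .6 0;1 0 0 .6 0;1 0 0 0 0'
python3 -m creep '1 0 0 .6 0;1 0 0 .6 0;1 0 0 0 0;1 0 0 0 0'
```

```text
time: 15.7
position: [0.6118, 0.264, 0.0142]
tool_rot: [2.25, -2.189, -0.001]
contact_force: [0.3, -1.0, -1.6]
gripper_width: 0.0288
grasp_force: 59.4
time: 16.12
position: [0.6129, 0.2649, 0.0145]
tool_rot: [-2.251, 2.189, -0.0]
contact_force: [-0.2, -0.2, -1.4]
gripper_width: 0.0287
grasp_force: 59.4
time: 16.45
position: [0.6125, 0.2646, 0.0125]
tool_rot: [-2.252, 2.19, -0.0]
contact_force: [-0.2, -1.1, -2.6]
gripper_width: 0.0288
grasp_force: 59.4
```

```bash
python3 -m creep '1 0 0 .6 0;1 0 0 .6 0;1 0 0 0 0;1 0 0 0 0';python3 -m creep '1 0 0 .4 0;1 0 0 .4 0;1 0 0 0 0;1 0 0 0 0'
```

```text
time: 16.78
position: [0.6125, 0.2646, 0.0113]
tool_rot: [-2.252, 2.19, -0.0]
contact_force: [0.6, -0.0, -1.1]
gripper_width: 0.0288
grasp_force: 59.5
time: 17.12
position: [0.6126, 0.2646, 0.0112]
tool_rot: [-2.252, 2.19, -0.0]
contact_force: [-3.0, -0.6, 4.7]
gripper_width: 0.0289
grasp_force: 60.4
```

```bash
python3 -m creep '.35 0 0 0 0;.35 0 0 0 0;.35 0 0 0 0;.35 0 0 0 0;.35 0 0 0 0;.35 0 0 -4 0;.35 0 0 -12 0;.35 0 0 -24 0'
python3 -m creep '.35 0 0 -35 0;.35 0 0 -35 0;.35 0 0 -30 0;.35 0 0 -15 0;.35 0 0 -5 0;.35 14 5.4 0 0;.35 25 9.6 0 0;.35 34 13.1 0 0'
python3 -m creep '.35 34 13.1 0 0;.35 34 13.1 0 0;.35 34 13.1 0 0;.35 25.5 9.8 0 0;.35 14 5.4 0 0;.35 4 1.5 0 -.1;.35 0 0 0 -.12;.35 0 0 0 -.12'
python3 -m creep '.35 0 0 0 -.12;.35 0 0 0 -.12;.35 0 0 0 -.12;.35 0 0 0 -.12;.35 0 0 0 -.12;.35 0 0 0 -.12;.35 0 0 0 -.12;.35 0 0 0 -.1'
python3 -m creep '.35 0 0 0 0;.35 0 0 0 0;.35 0 0 0 0'
python3 - <<'E'
from h import *
goto(.534,.044,-.266); snap("wrist","5"); snap("scene","5")
E
```

```text
time: 17.78
position: [0.6109, 0.2635, 0.0488]
tool_rot: [2.248, -2.187, -0.002]
contact_force: [-0.2, 0.9, -0.5]
gripper_width: 0.0553
grasp_force: 0.0
time: 18.45
position: [0.5859, 0.1909, 0.1696]
tool_rot: [2.253, -2.188, -0.001]
contact_force: [0.7, -0.4, 0.6]
gripper_width: 0.0556
grasp_force: 0.0
time: 19.12
position: [0.534, 0.043, 0.1703]
tool_rot: [2.594, -1.771, -0.001]
contact_force: [-0.0, 0.6, 0.3]
gripper_width: 0.0553
grasp_force: 0.0
time: 19.78
position: [0.5341, 0.0437, 0.17]
tool_rot: [3.115, -0.402, -0.002]
contact_force: [-0.0, 0.2, -0.4]
gripper_width: 0.0556
grasp_force: 0.0
time: 20.03
position: [0.5344, 0.0438, 0.1703]
tool_rot: [3.114, -0.417, -0.001]
contact_force: [0.4, -0.0, 0.5]
gripper_width: 0.0551
grasp_force: 0.0
to go: tx -0.4 ty -0.1 mm ang -0.266 turn -0.000 z 0.1703 tilt [-0.0005 -0.0001]
```

View pics/wrist5.png

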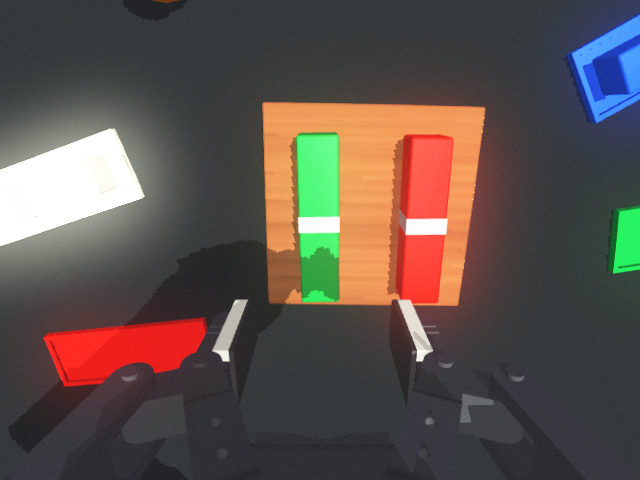

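View pics/scene5.png

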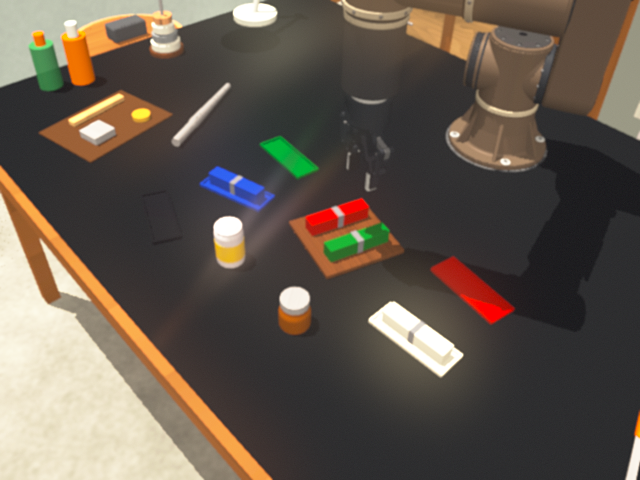

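Blue sits in its tray (scene (237,184)) and so does white (416,332). On the board, green's band is at (319,225) and red's at (426,226) in the wrist view.

```bash
python3 - <<'E'
from h import *
from workcell import readout
w=load("wrist5");t=load("top0")
print(plane(w,[(319,225),(318,134),(320,301),(426.5,226)],.04).round(4).tolist())
x=plane(w,[(319,225),(427,226)],.04)
goto(*x[0][:2],-.266)
for a,b in(((319,225),(285.6,250.4)),((426.5,226),(323.6,261.2))): print(cross(w,a,t,b))
E
```

```text
[[0.5343, 0.0459, 0.04], [0.5978, 0.0292, 0.04], [0.4731, 0.0619, 0.04], [0.5125, -0.0313, 0.04]]
to go: tx -0.7 ty -2.0 mm ang -0.265 turn 0.001 z 0.1704 tilt [-0.0002 -0.0001]
(array([0.53482396, 0.04544585, 0.04190506]), np.float64(0.0005928226315178604))
(array([ 0.51268593, -0.03164844,  0.04014984]), np.float64(0.0007291105320790809))
```

```bash
python3 -m creep '.35 0 -2 20 0;.35 0 0 22 0;.35 0 0 24 0;.35 0 0 24 0;.35 0 0 24 0;.35 0 0 20 0;.35 0 0 12 0;.35 0 0 7 0' 60
python3 -m creep '.35 0 0 0 0;1 0 0 0 0;1 0 0 0 0;1 0 0 0 0;1 0 0 0 0;1 0 0 0 0;1 0 0 0 0;1 0 0 0 0' 60
python3 -m creep '1 0 0 -3 0;1 0 0 -6 0;1 0 0 -12 0;1 0 0 -24 0;1 0 0 -35 0;1 0 0 -30 0;1 0 0 -16 0;1 0 0 -6 0'
python3 - <<'E'
from h import *
goto(.4325,-.2751,-1.68)
E
```

```text
time: 20.8
position: [0.5341, 0.0453, 0.0157]
tool_rot: [3.113, -0.414, -0.004]
contact_force: [0.2, 0.3, 1.2]
gripper_width: 0.055
grasp_force: 0.0
time: 21.47
position: [0.5359, 0.0461, 0.0188]
tool_rot: [-3.114, 0.411, -0.003]
contact_force: [-1.1, 1.0, 7.8]
gripper_width: 0.0284
grasp_force: 60.7
time: 22.13
position: [0.5365, 0.0462, 0.1532]
tool_rot: [-3.112, 0.411, -0.007]
contact_force: [0.4, 0.2, -1.8]
gripper_width: 0.0282
grasp_force: 59.7
to go: tx -17.0 ty 337.2 mm ang -0.263 turn 1.417 z 0.1532 tilt [0.005  0.0019]
```

```bash
python3 -m creep '1 -.5 9 0 0;1 -1 18 0 0;1 -1.5 28 0 0;1 -2 36 0 0;1 -2 38 0 0;1 -2 38 0 0;1 -2 38 0 0;1 -2 38 0 0'
python3 -m creep '1 -1.5 36 0 0;1 -1.5 28 0 0;1 -1 18 0 0;1 0 9 0 .04;1 0 3 0 .08;1 0 0 0 .12;1 0 0 0 .12;1 0 0 0 .12'
python3 -m creep '1 0 0 0 .12;1 0 0 0 .12;1 0 0 0 .12;1 0 0 0 .12;1 0 0 0 .12;1 0 0 0 .12;1 0 0 0 .1;1 0 0 0 .08'
python3 -m creep '1 0 0 0 .017;1 0 0 0 0;1 0 0 0 0;1 0 0 0 0'
python3 - <<'E'
from h import *
from workcell import readout
goto(.4325,-.2751,-1.68); w=snap("wrist","6"); s=readout.state(); R=cv2.Rodrigues(s["tool_rot"])[0]
print(s["joint_positions"].round(2))
for st,ce,l in blobs(mask(w,"green"),400):
    q=contour(l); print(st,ce.round())
    for z in(.007,.173): print(z,((plane(w,[q[q[:,1].argmin()],q[q[:,0].argmin()],q[q[:,0].argmax()]],z)-s["position"])@R*1000).round(0).tolist())
E
```

```text
time: 22.8
position: [0.4571, -0.1871, 0.1481]
tool_rot: [-3.114, 0.411, 0.004]
contact_force: [0.9, -0.4, -2.1]
gripper_width: 0.0288
grasp_force: 59.7
time: 23.47
position: [0.43, -0.275, 0.1482]
tool_rot: [-2.923, 1.152, 0.004]
contact_force: [-0.5, 0.2, -1.4]
gripper_width: 0.0289
grasp_force: 59.8
time: 24.13
position: [0.4301, -0.2747, 0.1483]
tool_rot: [2.131, -2.307, -0.003]
contact_force: [-0.0, -0.9, -1.3]
gripper_width: 0.0289
grasp_force: 59.8
time: 24.47
position: [0.4308, -0.2751, 0.1492]
tool_rot: [2.122, -2.316, -0.001]
contact_force: [0.1, -0.9, -1.4]
gripper_width: 0.0289
grasp_force: 59.8
to go: tx -0.1 ty -1.7 mm ang -1.658 turn 0.022 z 0.1492 tilt [-0.0006  0.0002]
[-0.18  0.16 -0.46 -0.   -0.95  0.1 ]
[  275   112   107   219 19651] [324. 222.]
0.007 [[80.0, -28.0, 142.0], [38.0, -35.0, 142.0], [-33.0, 47.0, 142.0]]
0.173 [[81.0, -12.0, -24.0], [64.0, -15.0, -24.0], [34.0, 20.0, -24.0]]
[ 285  359   77   81 5752] [323. 397.]
0.007 [[-127.0, 10.0, 142.0], [-128.0, -33.0, 142.0], [-166.0, 36.0, 142.0]]
0.173 [[-5.0, 4.0, -24.0], [-6.0, -14.0, -24.0], [-21.0, 15.0, -24.0]]
```

View pics/wrist6.png

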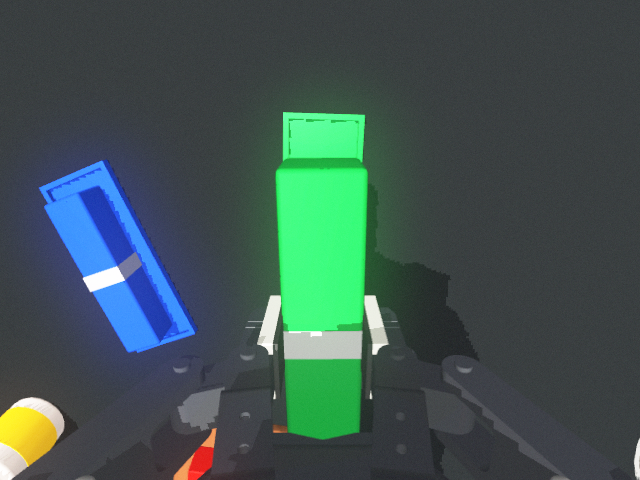

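Green hangs over the green tray (far edge (283,113)–(365,116)), with a slight turn needed. Blue is in its tray at left. Lowering.

```bash
python3 -m creep '1 .5 -.8 10 .022;1 0 0 22 0;1 0 0 28 0;1 0 0 28 0;1 0 0 24 0;1 0 0 14 0;1 0 0 7 0;1 0 0 2 0'
python3 -m creep '1 0 0 .6 0;1 0 0 .6 0;1 0 0 .6 0;1 0 0 0 0;1 0 0 0 0'
python3 -m creep '1 0 0 .5 0;1 0 0 .5 0;1 0 0 0 0;1 0 0 0 0'
```

```text
time: 25.18
position: [0.4308, -0.2756, 0.0128]
tool_rot: [2.093, -2.34, -0.004]
contact_force: [0.1, 0.3, -0.6]
gripper_width: 0.0288
grasp_force: 59.7
time: 25.6
position: [0.4322, -0.2759, 0.0134]
tool_rot: [-2.094, 2.341, -0.002]
contact_force: [0.7, -0.2, -0.3]
gripper_width: 0.0292
grasp_force: 59.7
time: 25.93
position: [0.4318, -0.2758, 0.0118]
tool_rot: [-2.095, 2.341, -0.0]
contact_force: [0.1, -1.1, -0.6]
gripper_width: 0.0284
grasp_force: 59.7
```

```bash
python3 -m creep '1 0 0 .4 0;1 0 0 .4 0;1 0 0 0 0;1 0 0 0 0'
```

```text
time: 26.27
position: [0.4318, -0.2758, 0.0117]
tool_rot: [-2.095, 2.341, -0.001]
contact_force: [-2.8, 2.5, 9.8]
gripper_width: 0.0286
grasp_force: 61.2
```

```bash
python3 -m creep '.35 0 0 0 0;.35 0 0 0 0;.35 0 0 0 0;.35 0 0 0 0;.35 0 0 0 0;.35 0 0 -4 0;.35 0 0 -12 0;.35 0 0 -24 0'
python3 -m creep '.35 0 0 -35 0;.35 0 0 -35 0;.35 0 0 -30 0;.35 0 0 -15 0;.35 0 0 -5 0;.35 -14 -3 0 0;.35 -25 -5.4 0 0;.35 -36 -7.7 0 0'
python3 -m creep '.35 -36 -7.7 0 0;.35 -36 -7.7 0 0;.35 -36 -7.7 0 0;.35 -30 -6.4 0 0;.35 -22 -4.7 0 0;.35 -13 -2.7 0 0;.35 -3.6 -.7 0 -.1;.35 0 0 0 -.12'
python3 -m creep '.35 0 0 0 -.12;.35 0 0 0 -.12;.35 0 0 0 -.12;.35 0 0 0 -.12;.35 0 0 0 -.12;.35 0 0 0 -.12;.35 0 0 0 -.12;.35 0 0 0 -.12'
python3 -m creep '.35 0 0 0 -.12;.35 0 0 0 -.1;.35 0 0 0 -.01;.35 0 0 0 0;.35 0 0 0 0;.35 0 0 0 0'
python3 - <<'E'
from h import *
goto(.5126,-.0315,-.266); w=snap("wrist","7")
for st,ce,l in blobs(mask(w,"red"),400):
    print(st,ce.round(1)); 
pts=np.vstack([contour(l) for st,ce,l in blobs(mask(w,"red"),400) if abs(ce[0]-322)<40 and ce[1]<320])
r=rect(plane(w,pts,.04)); print(r); goto(*r[0],r[1])
E
```

```text
time: 26.93
position: [0.4299, -0.2753, 0.0493]
tool_rot: [2.092, -2.34, -0.007]
contact_force: [0.5, -0.5, 0.6]
gripper_width: 0.0554
grasp_force: 0.0
time: 27.6
position: [0.4553, -0.2034, 0.1705]
tool_rot: [2.091, -2.344, -0.001]
contact_force: [0.4, 1.4, -0.7]
gripper_width: 0.0559
grasp_force: 0.0
time: 28.27
position: [0.5129, -0.0308, 0.1702]
tool_rot: [2.344, -2.09, -0.001]
contact_force: [-0.8, -0.6, 0.0]
gripper_width: 0.0556
grasp_force: 0.0
time: 28.93
position: [0.5124, -0.0322, 0.1703]
tool_rot: [3.045, -0.772, -0.002]
contact_force: [0.0, 0.4, 0.1]
gripper_width: 0.0551
grasp_force: 0.0
time: 29.43
position: [0.5128, -0.0319, 0.1707]
tool_rot: [3.112, -0.43, -0.001]
contact_force: [-0.8, -0.0, 0.2]
gripper_width: 0.0553
grasp_force: 0.0
to go: tx -0.3 ty -0.3 mm ang -0.274 turn -0.008 z 0.1707 tilt [-0.0004 -0.0001]
[ 298  133   43   84 3194] [318.4 176.4]
[ 301  234   40   69 2613] [321.3 267.1]
[   0  317  139   68 7290] [ 64.7 350.9]
(array([ 0.51371759, -0.0308012 ]), np.float64(-0.2590994750860274), 130.70230102539062, 29.635513305664062)
to go: tx 0.5 ty -1.2 mm ang -0.274 turn -0.015 z 0.1708 tilt [-0.0003 -0.    ]
```

The red bar is isolated at pixel (320,220), 130.7 x 29.6 mm, 1 mm off. Gripping.

```bash
python3 -m creep '.35 .5 -1 20 -.012;.35 0 0 22 0;.35 0 0 24 0;.35 0 0 24 0;.35 0 0 24 0;.35 0 0 20 0;.35 0 0 12 0;.35 0 0 7 0' 60
python3 -m creep '.35 0 0 0 0;1 0 0 0 0;1 0 0 0 0;1 0 0 0 0;1 0 0 0 0;1 0 0 0 0;1 0 0 0 0;1 0 0 0 0' 60
python3 -m creep '1 0 0 -3 0;1 0 0 -6 0;1 0 0 -12 0;1 0 0 -24 0;1 0 0 -35 0;1 0 0 -30 0;1 0 0 -16 0;1 0 0 -6 0'
python3 - <<'E'
from h import *
goto(.4476,.2593,-1.718)
E
```

```text
time: 30.15
position: [0.5128, -0.0311, 0.0162]
tool_rot: [3.114, -0.409, -0.004]
contact_force: [-0.4, 0.9, 0.4]
gripper_width: 0.0557
grasp_force: 0.0
time: 30.82
position: [0.5146, -0.0307, 0.0191]
tool_rot: [-3.114, 0.407, -0.003]
contact_force: [-0.9, -0.3, 7.0]
gripper_width: 0.0286
grasp_force: 60.6
time: 31.48
position: [0.5151, -0.0306, 0.1535]
tool_rot: [-3.113, 0.406, -0.008]
contact_force: [0.6, 0.1, -2.9]
gripper_width: 0.0292
grasp_force: 59.7
to go: tx -139.6 ty -262.9 mm ang -0.26 turn 1.458 z 0.1535 tilt [0.0052 0.0013]
```

```bash
python3 -m creep '1 -4.2 -8 0 0;1 -9 -17 0 0;1 -13.3 -25 0 0;1 -17 -32 0 0;1 -18 -34 0 0;1 -18 -34 0 0;1 -18 -34 0 0;1 -17 -32 0 0'
python3 -m creep '1 -13.3 -25 0 0;1 -8 -14.5 0 0;1 -3.8 -7 0 .04;1 0 0 0 .08;1 0 0 0 .12;1 0 0 0 .12;1 0 0 0 .12;1 0 0 0 .12'
python3 -m creep '1 0 0 0 .12;1 0 0 0 .12;1 0 0 0 .12;1 0 0 0 .12;1 0 0 0 .12;1 0 0 0 .12;1 0 0 0 .09;1 0 0 0 .048'
python3 -m creep '1 0 0 0 0;1 0 0 0 0;1 0 0 0 0'
python3 - <<'E'
from h import *
from workcell import readout
goto(.4476,.2593,-1.718); w=snap("wrist","8"); s=readout.state(); R=cv2.Rodrigues(s["tool_rot"])[0]
for st,ce,l in blobs(mask(w,"red"),400):
    q=contour(l); top=q[q[:,1]<q[:,1].min()+25]; print(st,ce.round())
    for z in(.007,.173): print(z,((plane(w,[top[top.sum(1).argmin()],top[(top[:,0]-top[:,1]).argmax()]],z)-s["position"])@R*1000).round(1).tolist())
E
```

```text
time: 32.15
position: [0.4566, 0.2088, 0.1483]
tool_rot: [3.113, -0.407, -0.003]
contact_force: [0.7, 0.8, -1.9]
gripper_width: 0.0287
grasp_force: 59.6
time: 32.82
position: [0.445, 0.2582, 0.148]
tool_rot: [2.849, -1.317, -0.002]
contact_force: [0.8, -0.7, -2.2]
gripper_width: 0.0285
grasp_force: 59.7
time: 33.48
position: [0.445, 0.2581, 0.148]
tool_rot: [2.044, -2.382, -0.0]
contact_force: [-0.2, 0.3, -2.3]
gripper_width: 0.0288
grasp_force: 59.7
time: 33.73
position: [0.4457, 0.2584, 0.149]
tool_rot: [2.053, -2.376, 0.0]
contact_force: [-0.4, -0.9, -2.0]
gripper_width: 0.0284
grasp_force: 59.7
to go: tx -1.1 ty -1.8 mm ang -1.716 turn 0.002 z 0.1490 tilt [-0.0012 -0.0011]
[  276   114   116   219 19803] [327. 228.]
0.007 [[74.6, -26.4, 142.3], [78.7, 27.0, 142.4]]
0.173 [[79.1, -11.0, -23.7], [80.8, 11.4, -23.7]]
[ 284  361   78   79 5619] [323. 398.]
0.007 [[-129.0, -32.5, 142.1], [-129.0, 33.8, 142.2]]
0.173 [[-6.0, -13.5, -23.7], [-6.0, 14.2, -23.7]]
```

View pics/wrist8.png

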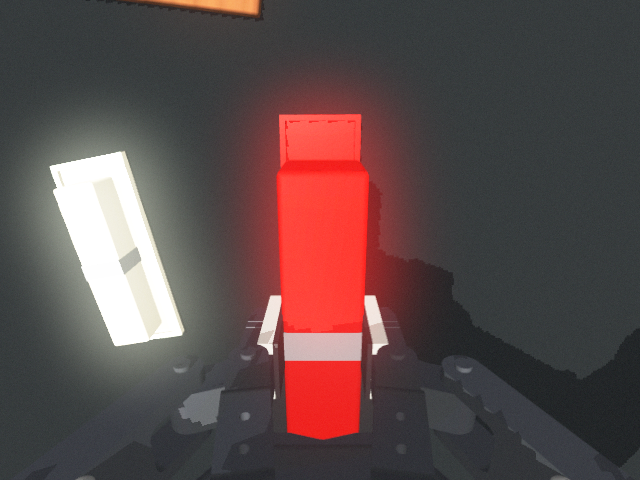

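Red is centred over its tray (far edge (279,115)–(361,115)), and white rests in its own tray at left. Lowering.

```bash
python3 -m creep '1 -.5 -1.2 10 0;1 0 0 22 0;1 0 0 28 0;1 0 0 28 0;1 0 0 24 0;1 0 0 14 0;1 0 0 6 0;1 0 0 2 0'
python3 -m creep '1 0 0 .6 0;1 0 0 .6 0;1 0 0 .6 0;1 0 0 0 0;1 0 0 0 0'
python3 -m creep '1 0 0 .5 0;1 0 0 .5 0;1 0 0 .4 0;1 0 0 0 0;1 0 0 0 0'
```

```text
time: 34.45
position: [0.447, 0.2582, 0.0143]
tool_rot: [2.051, -2.376, 0.001]
contact_force: [-0.2, 0.3, -1.8]
gripper_width: 0.0292
grasp_force: 59.7
time: 34.87
position: [0.4478, 0.2594, 0.0148]
tool_rot: [-2.051, 2.377, 0.0]
contact_force: [0.3, 0.2, -1.3]
gripper_width: 0.029
grasp_force: 59.7
time: 35.28
position: [0.4475, 0.259, 0.0127]
tool_rot: [2.052, -2.379, -0.0]
contact_force: [-0.2, 0.1, -2.0]
gripper_width: 0.029
grasp_force: 59.7
```

```bash
python3 -m creep '1 0 0 .4 0;1 0 0 .4 0;1 0 0 .4 0;1 0 0 0 0;1 0 0 0 0'
```

```text
time: 35.7
position: [0.4476, 0.259, 0.0121]
tool_rot: [-2.053, 2.378, -0.0]
contact_force: [-2.7, -1.1, 6.5]
gripper_width: 0.029
grasp_force: 60.9
```

Seated with 6.5 N of contact. Release, rise, draw back to the left, and check everything.

```bash
python3 -m creep '.35 0 0 0 0;.35 0 0 0 0;.35 0 0 0 0;.35 0 0 0 0;.35 0 0 0 0;.35 0 0 -4 0;.35 0 0 -12 0;.35 0 0 -24 0'
python3 -m creep '.35 0 0 -35 0;.35 0 0 -35 0;.35 0 0 -30 0;.35 0 0 -30 0;.35 0 0 -15 0;.35 -15 0 0 0;.35 -30 0 0 0;.35 -38 0 0 0'
python3 -m creep '.35 -38 0 0 0;.35 -38 0 0 0;.35 -38 0 0 0;.35 -30 0 0 0;.35 -18 0 0 0;.35 -6 0 0 0;.35 0 0 0 0;.35 0 0 0 0'
python3 - <<'E'
from h import *
t=snap("top","9"); s=snap("scene","9")
m=lambda c:cv2.resize(np.ascontiguousarray(c["pixels"][180:320,130:490,::-1]),None,fx=2.2,fy=2.2,interpolation=cv2.INTER_CUBIC)
a=m(t); b=cv2.resize(np.ascontiguousarray(s["pixels"][120:385,180:530,::-1]),(a.shape[1]*5//9,a.shape[1]*5//9*265//350))
o=np.zeros((600,a.shape[1],3),np.uint8); h=min(b.shape[0],600-a.shape[0]); o[:a.shape[0]]=a; o[a.shape[0]:a.shape[0]+h,:b.shape[1]]=b[:h]; cv2.imwrite("pics/final.png",o); print(o.shape)
t0=load("top0")
for st,ce,l in blobs(mask(t,"white"),60): print("white",st,ce.round(1))
E
```

```text
time: 36.37
position: [0.4462, 0.2576, 0.0499]
tool_rot: [2.048, -2.375, 0.001]
contact_force: [-0.7, 0.8, -0.0]
gripper_width: 0.0551
grasp_force: 0.0
time: 37.03
position: [0.4595, 0.341, 0.1973]
tool_rot: [-2.049, 2.38, 0.001]
contact_force: [0.8, 0.4, 0.0]
gripper_width: 0.0557
grasp_force: 0.0
time: 37.7
position: [0.4838, 0.5068, 0.1955]
tool_rot: [2.051, -2.377, 0.001]
contact_force: [1.3, -0.7, 0.4]
gripper_width: 0.0554
grasp_force: 0.0
(600, 792, 3)
white [   38     0   579    67 20078] [344.9  33.9]
white [608  45  13  16  61] [615.   51.2]
white [  0 107   8  25 143] [  2.7 118.9]
white [246 137  24  23 429] [257.7 148.1]
white [343 139  25  26 491] [355.3 151.1]
white [582 151  30  30 613] [596.  165.4]
white [ 147  201   75   29 1714] [183.8 214.3]
white [425 213   8  14  70] [428.7 219.6]
white [  4 215   9  15  71] [  7.9 221.7]
white [530 217  69 120 771] [563.1 272.3]
white [439 293   7  14  76] [442.1 299.5]
```

View pics/final.png

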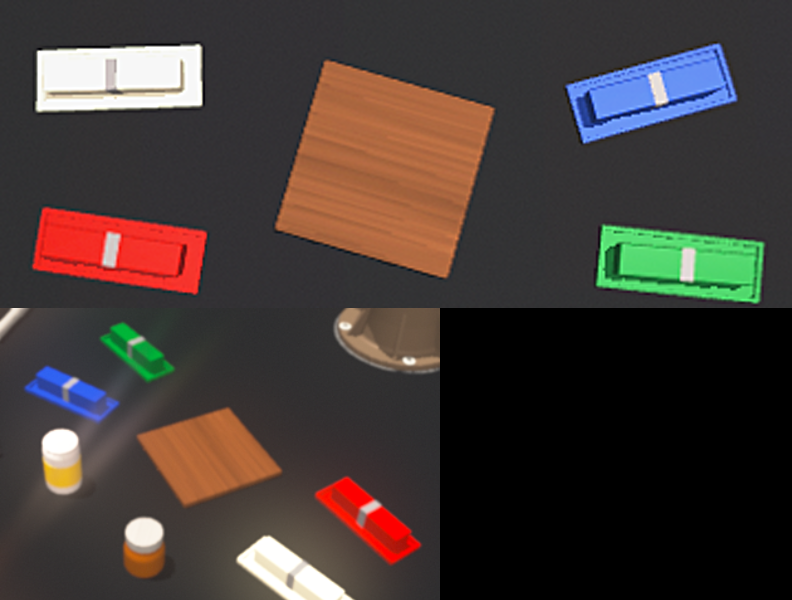

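The final view shows all four bars lying flat inside their own trays, and the jar and can haven't moved (same pixels as at the start). I'll check the centring with numbers, then hand in.

```bash
python3 - <<'E'
from h import *
t=load("top9")
B=dict(blue=((428.7,219.6),(.5987,-.2525),-1.304),green=((442.1,299.5),(.4328,-.2752),1.458),white=((180.5,214.2),(.613,.2642),-1.542),red=((180.8,293.5),(.4478,.259),1.424))
for k,(p,c,a) in B.items():
    d=(plane(t,[p],.033)[0][:2]-c)*1000; print(k,"along %.1f across %.1f mm"%(d[0]*np.cos(a)+d[1]*np.sin(a),-d[0]*np.sin(a)+d[1]*np.cos(a)))
E
```

```text
blue along 0.0 across 0.8 mm
green along -0.2 across -0.8 mm
white along 0.6 across -2.2 mm
red along -0.7 across -0.0 mm
```

```bash
python3 -c "
from workcell import job
print(job.hand_in())"
```

```text
the job is handed in; nothing more can be done
None
```

The job is handed in: all four bars lie flat in the trays of their own colour, within about 2 mm of centre, and the jar and can are where they stood, after about 38 s of robot time; the hand-in gave no verdict.

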